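# Pack the baking tools under the leaning lid

## Robot

A 6-joint arm with a two-finger parallel gripper is mounted at the origin on the work surface. World frame = base frame: x ahead of the robot, y to its left, z up, the work surface at z = 0. Lengths are in m, angles in degrees, forces in N, time in s.
With the tool pointing down it reaches from about 0.375 to 0.9 m from the base axis. Payload 3.1 kg.
Tool frame: the origin (TCP) lies at the very end of the fingers, on their centre line; the grasp point (between the pads) lies 19 mm behind it (bot.tcp_to_grasp is the distance from the TCP to the grasp point, in m); z points along the fingers, y is the line along which they close (so a half turn about z gives the same grasp; the last joint's range is limited). The gripper opens to 87 mm and grips with 3 to 60 N. Pads are 19 mm wide; open, the fingers measure 117 mm over their backs; the gripper's body (75 mm by 190 mm) begins 51 mm behind the grasp point.
Start: joints at [56.58, 30.224, 82.088, -0, 67.689, -10.227], TCP at [0.246, 0.574, 0.223] pointing down, gripper open.
Joint ranges: [-176.69, 176.69], [-43.24, 126.21], [12.49, 139.97], [-82, 262], [0, 151.66], [-163.58, 163.58]. Speed limits (degrees/s): [159.86, 159.86, 180, 180, 180, 180].

## Interface

Orientations are given as a 3x3 rotation matrix whose columns are the frame's x, y, z axes.
In Python, from rig import telemetry, capture, camera_info, job, bot gives the robot as it stands. The module is installed in compiled form; this text tells all that it offers.
- The arm moves only by the tool carry_out, never from a script. Its argument "deltas" is a list that holds one entry, the list of rows, each a list of 7 numbers: the shift along the tool's x, y, z scaled (see below), then the turn, a rotation vector about the tool's x, y, z scaled (see below), then the closure, from -1 (fully open) to 1 (shut). In form: [[[dx, dy, dz, ax, ay, az, claw], ...]]. A call has exactly 10 rows; each row is the pose to reach, as a shift and turn from the pose commanded when the call began, along the tool's axes at that moment, turning the shorter way round; what a row does not reach only later rows make up. The controller multiplies each number of a shift by 15 cm and each number of a turn by 360 degrees. A row lasts 1/12 s, in which the tool goes at most 41.7 mm and 7.16 degrees, less where a joint would pass 70% of its speed; a pose out of reach is approached as far as the arm can. A call with a number of a shift or a turn outside -1 to 1 is refused whole. A call with a gripper value outside its range is refused whole. The fingers move at their own pace and stop on an object; the grip force is fixed at half the most. Time passes only in rows, so rows that repeat a pose let the fingers close, or fill a call up. It gives the time, the measured TCP pose, the force, the opening and the grip force at its end, in the units of the state.
- telemetry.read_state(): the state, without advancing time (a new reading comes with each control period).
- capture(name): name is "scene" or "top"; returns the picture (480x640x3 uint8, red, green, blue); there is no depth.
- camera_info(name): a dict with "mtx" (3x3 intrinsics, pixels), "cam_to_world" (4x4, takes a point from camera to world coordinates). Camera axes: x right, y down, z forward; pixel columns grow to the right and rows downward; lengths in m; the calibration is good to about 2 mm. A picture is of the moment at which its call begins. camera_info takes no time and is no camera call.
- job.hand_in(): hands the job in; it is judged then, once.
The state is a dict: "time_s": time; "joint_positions": joint angles; "qvel": joint speeds; "tau": joint torques, N m; "position": TCP position; "tcp_rot": TCP orientation; "force": force on the tool from outside, world axes, zero at the start; "moment": the same for the moment, N m; "opening": opening from 0.0 (shut) to 1.0 (fully open); "grasp_force": force on a finger pad.
Only numpy, scipy, OpenCV 4.12 (cv2) and the standard library are available. Lean on these libraries where they do the work, as an engineer would, in place of code of your own. Each camera call takes 0.05 s, during which the arm holds its last target. There are 200 camera calls.

## Task

Put the baking tools away in the clear storage box, reaching in under its leaning lid. First lay the bench scraper flat on the box floor against the clear divider that runs along the box's far side: blade edge flush along the divider and its end right up against the right, hinge-side wall; feel gently for the divider, which must not be shoved out of place, and let go. Then put the wooden spoon and the round cutter into the space left, wholly inside, keeping the scraper snug; leave the lid standing open and leave the jar, the plate and the mug alone.

Things in the scene. Friction and masses are not known exactly. Their poses are not given: they have to be found in the camera images.
- box: Clear plastic box, fixed, outside 258 (x) x 278 (y) x 55 mm high; walls and floor 4 mm. Origin: centre of its underside. x points to the hinge-side wall, on the robot's right (inner face at x = +125 mm); y points away from the robot to the far wall (inner face at y = +135 mm); z up. Its yaw is -1.571 +- 0.15 rad. It holds the divider: see box_corner.
- box_corner (a point): Inner far right (hinge-side) corner at floor level, (125, 135, 4) mm in box. A clear divider (3 mm thick, 40 mm high, blue top edge) runs along box x over its whole length, parallel to the far wall, its near face anywhere from y = 85 to 120 mm in box: its place is not reported, find it by touch or sight. It slides in grooves along y only when pushed with over 25 N.
- lid (a joint): Angle of the clear flip-top lid, rad: 0 = shut on the rim, grows as it opens. A stop ends it at 1.02; it starts at 0.95 to 1.0, leaning over the right part of the box, so a gripper must reach in below it at a slant from the left (tool tilted about 25 to 40 degrees, fingers pointing down and to the right). The stiff hinge (friction 0.32 N m) holds it where it is left.
- lid_hinge (a point): Middle of the lid's hinge line, at the top of the right wall: (129, 0, 55.5) mm in the box's frame; the hinge line runs along the box's y.
- lid_tab (a point): Outer face of the blue tab (18 x 90 x 6 mm) on the middle of the lid's free edge, 266 mm from the hinge. The lid is a flat panel 258 x 278 x 5 mm without the tab.
- scraper: Bench scraper lying flat, 120 (x) x 100 (y) mm: dark wooden bar handle 120 x 24 x 28 mm high along x, centred at y = -38 mm; steel blade 3 mm thick, level with the handle's underside, its straight edge at y = +50 mm. Origin: centre of the footprint's underside. Starts with z up, yaw -1.571 +- 0.3 rad (blade points away from the robot). Mass 0.11 to 0.21 kg.
- scraper_near (a point): One end of the scraper's blade edge, (-60, 50, 1.5) mm in the scraper's frame (the left end at the start).
- scraper_far (a point): Other end of the scraper's blade edge, (60, 50, 1.5) mm in its frame (the right end at the start; it belongs at the hinge-side wall).
- scraper_handle (a point): Centre of the scraper's handle, (0, -38, 14) mm in its frame.
- spoon: Small wooden spoon, 190 mm long, lying along its x axis with the bowl (48 mm across, 14 mm high) to +x; round handle 14 mm thick. Origin on its centre line at the underside, midway along. Yaw -1.571 +- 0.3 rad at the start (bowl to the right). Mass about 50 g.
- spoon_grip (a point): On the spoon's handle axis about at its centre of mass, 15 mm bowl-side of the middle, 9.5 mm up: where to grip.
- spoon_tip (a point): Bowl end of the spoon, 95 mm from its middle.
- spoon_end (a point): Handle end of the spoon, 95 mm from its middle.
- cutter: Round steel pastry cutter: an open ring 50 mm across outside, wall 3 mm, 36 mm high, standing on its rim. Origin: centre of its underside. Mass about 60 g.
- jar: Bystander: amber glass jar with a steel cap, 58 mm across, 85 mm high. Origin: centre of its underside.
- plate: Bystander: terracotta ceramic plate, 140 mm across, 20 mm high. Origin: centre of its underside.
- mug: Bystander: blue ceramic mug, 80 mm across, 85 mm high, handle to its +y. Origin: centre of its underside.
Mind the look-alikes: they are no part of the job. There is more than one size of the cutter; the job needs the smallest. Several things look just like the spoon: the one meant starts nearest to the robot's base.

How it is judged (in metres and radians):
On the way:
1. the scraper lies flat on the box floor, blade edge flush along the divider (within 2.5 mm, 0.03 rad), end within 3 mm of the hinge-side wall, and is released (y of divider_c0 in the frame of scraper between 0.049 and 0.054 m and angle between the x axis of scraper and the x axis of box, either way round below 0.03 rad and x of scraper_far in the frame of box above 0.122 m and z of each of scraper_near, scraper_far in the frame of box below 0.01 m and z of scraper_handle in the frame of box below 0.023 m and angle between scraper's own z axis and vertical below 0.1 rad and contact force between the fingers and scraper below 0.2 N), for 0.2 s.
At the end, for the whole second after the job is handed in: Scraper flat on the box floor, blade edge flush along the divider (within 2.5 mm, parallel within 0.03 rad), end within 3 mm of the hinge-side wall; spoon and cutter wholly inside below the rim; divider not shifted over 5 mm; lid open over 0.85 rad; all released and at rest (all of step 1 and x of spoon_tip in the frame of box between -0.126 and 0.126 m and y of spoon_tip in the frame of box between -0.136 and 0.136 m and z of spoon_tip in the frame of box between 0 and 0.05 m and x of spoon_end in the frame of box between -0.126 and 0.126 m and y of spoon_end in the frame of box between -0.136 and 0.136 m and z of spoon_end in the frame of box between 0 and 0.05 m and x of cutter in the frame of box between -0.126 and 0.126 m and y of cutter in the frame of box between -0.136 and 0.136 m and z of cutter in the frame of box between 0 and 0.05 m and value of joint lid above 0.85 rad and linear speed of each of scraper, spoon, cutter below 0.02 m/s and contact force between the fingers and spoon below 0.2 N and contact force between the fingers and cutter below 0.2 N); the robot touches nothing.
It fails at once if the jar is shifted more than 20 mm or tipped (distance of jar from where it was at the start of the episode above 0.02 m or angle between jar's own z axis and vertical above 0.2 rad).
It fails at once if the plate is shifted more than 20 mm or tipped (distance of plate from where it was at the start of the episode above 0.02 m or angle between plate's own z axis and vertical above 0.2 rad).
It fails at once if the mug is shifted more than 20 mm or tipped (distance of mug from where it was at the start of the episode above 0.02 m or angle between mug's own z axis and vertical above 0.2 rad).
It fails at once if the divider is shoved more than 5 mm (distance of divider_c0 from where it was at the start of the episode above 0.005 m).
It also fails if it takes over 72 s, if anything falls off the work surface, if the arm or the gripper's body presses on something with over 40 N, if the wrist force passes 120 N, or if a joint passes its speed limit or range.

## Working session

There is one attempt and no reset: what is moved stays moved. The work goes in short steps, Python scripts to look and compute and a tool call to move; the robot and the scene stay as the last step left them, time stands still between calls to the robot, and variables do not carry over. Pictures are saved under pics/ and viewed, at most 10 in all, crops included, and the job is handed in when it is done.

Besides the shell and the picture viewer there is one more tool, called by a JSON object that holds its "op" and its "data", one argument or row to a line. carry_out: Moves the arm, as the interface text tells. Its arguments: {"type":"object","properties":{"deltas":{"type":"array","items":{"type":"array","items":{"type":"array","items":{"type":"number"}}}}},"required":["deltas"]}

```bash
mkdir -p pics; ls
python3 - <<'E'
from rig import telemetry, capture, camera_info, job, bot
import cv2,numpy as np
np.set_printoptions(precision=4,suppress=True)
for n in("scene","top"):
    cv2.imwrite(f"pics/{n}0.png",capture(n)[:,:,::-1]); c=camera_info(n); print(n,c["mtx"],c["cam_to_world"])
s=telemetry.read_state(); print(s["position"],s["tcp_rot"],s["time_s"],bot.tcp_to_grasp,s["force"])
E
```

```text
pics
scene [[441.1022   0.     325.0034]
 [  0.     441.1022 238.7003]
 [  0.       0.       1.    ]] [[-0.6531  0.6408 -0.4035  1.0149]
 [ 0.7571  0.5413 -0.3658  0.4346]
 [-0.016  -0.5444 -0.8387  0.9378]
 [ 0.      0.      0.      1.    ]]
top [[527.7512   0.     319.0995]
 [  0.     527.7512 237.5464]
 [  0.       0.       1.    ]] [[ 0.0122 -0.9814  0.1914  0.3679]
 [-0.9999 -0.0133 -0.0046  0.0725]
 [ 0.0071 -0.1913 -0.9815  1.3285]
 [ 0.      0.      0.      1.    ]]
[0.2458 0.5739 0.2217] [[-0.9192  0.3938 -0.001 ]
 [ 0.3938  0.9192 -0.0017]
 [ 0.0003 -0.0019 -1.    ]] 0.1 0.0187 [ 0.0931 -0.7701  0.4936]
```

View pics/top0.png

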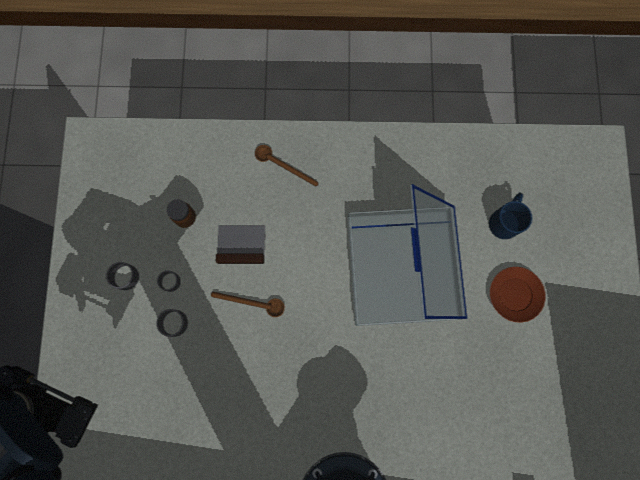

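View pics/scene0.png

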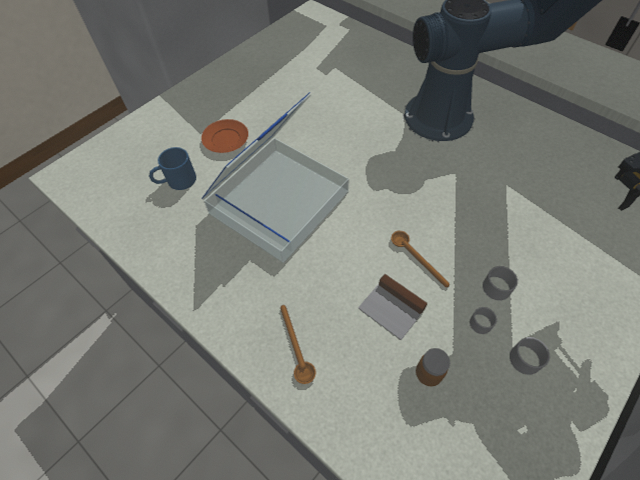

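```bash
cat > h.py <<'E'
import numpy as np,cv2
from rig import telemetry,capture,camera_info,job,bot
from scipy.spatial.transform import Rotation as R
np.set_printoptions(precision=4,suppress=True)
def px2w(n,uv,z):
    c=camera_info(n);M=np.array(c["cam_to_world"]);K=np.array(c["mtx"])
    uv=np.atleast_2d(np.array(uv,float));d=(M[:3,:3]@np.linalg.inv(K)@np.c_[uv,np.ones(len(uv))].T).T
    return M[:3,3]+d*((z-M[2,3])/d[:,2])[:,None]
def w2px(n,P):
    c=camera_info(n);M=np.array(c["cam_to_world"]);K=np.array(c["mtx"])
    q=(np.atleast_2d(P)-M[:3,3])@M[:3,:3]@K.T;return q[:,:2]/q[:,2:]
E
python3 - <<'E'
import cv2
a=cv2.imread("pics/top0.png")
cv2.imwrite("pics/c1.png",cv2.resize(a[210:345,140:310],None,fx=4.4,fy=4.4,interpolation=cv2.INTER_CUBIC))
cv2.imwrite("pics/c2.png",cv2.resize(a[180:330,340:480],None,fx=4,fy=4,interpolation=cv2.INTER_CUBIC))
E
```

```text
(no output)
```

View pics/c1.png

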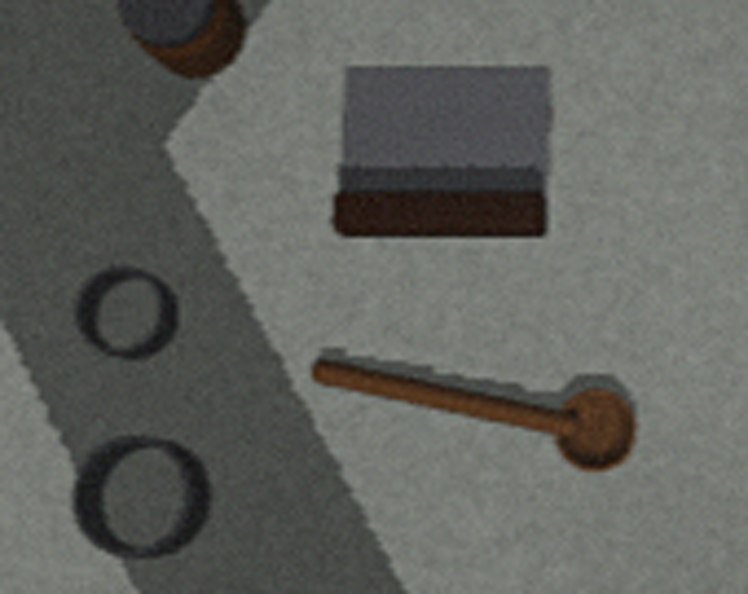

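View pics/c2.png

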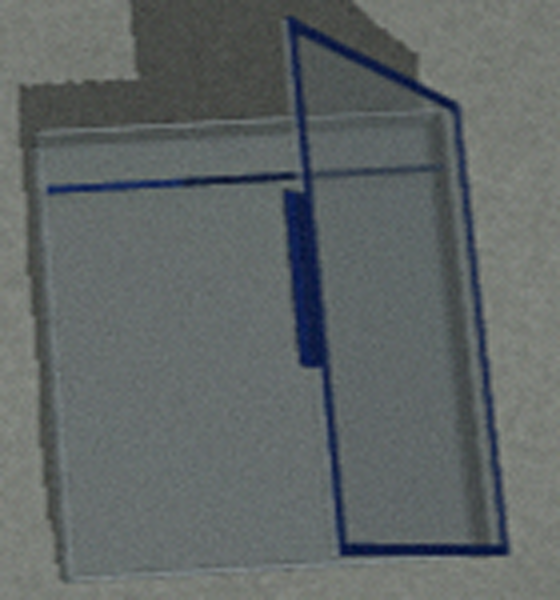

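Run:
```python
from h import *
def c1(p): return (np.array(p)+.5)/4.4-.5+[140,210]
def c2(p): return (np.array(p)+.5)/4-.5+[340,180]
P=px2w("top",c1([(345,67),(549,67)]),.003);print("blade edge L,R",P)
P=px2w("top",c1([(335,192),(547,192),(547,236),(335,236)]),.028);print("handle",P)
print("cutter top",px2w("top",c1([(121,312)]),.036),"bot",px2w("top",c1([(135,313)]),0))
a=cv2.imread("pics/top0.png");h=cv2.cvtColor(a,cv2.COLOR_BGR2HSV)
m=((h[...,0]<18)&(h[...,1]>120)&(h[...,2]>55)).astype(np.uint8);m[:270]=0;m[330:]=0;m[:,:200]=0;m[:,300:]=0
v,u=np.nonzero(m);W=px2w("top",np.c_[u,v],.008)[:,:2];c=W.mean(0);d=np.linalg.svd(W-c)[2][0];d*=np.sign(-d[1]);t=(W-c)@d
# handle axis only: lower part
k=t<np.percentile(t,45);ch=W[k].mean(0);dh=np.linalg.svd(W[k]-ch)[2][0];dh*=np.sign(-dh[1]);t=(W-ch)@dh
print("spoon",len(u),ch+dh*t.min(),ch+dh*t.max(),np.ptp(t),"dir",dh,np.degrees(np.arctan2(dh[1],dh[0])))
print("box rim FL,NL,NRhinge,FRhinge",px2w("top",c2([(38,131),(66,580),(507,552),(458,105)]),.055))
print("divider",px2w("top",c2([(48,189),(295,176),(440,168)]),.044))
print("floor FL? NR",px2w("top",c2([(340,562)]),.055))
```

```text
blade edge L,R [[0.6561 0.3261 0.003 ]
 [0.6577 0.2072 0.003 ]]
handle [[0.5782 0.3235 0.028 ]
 [0.5798 0.2035 0.028 ]
 [0.5546 0.2026 0.028 ]
 [0.553  0.3222 0.028 ]]
cutter top [[0.5076 0.4376 0.036 ]] bot [[0.511  0.4397 0.    ]]
spoon 426 [0.4782 0.3341] [0.4423 0.1539] 0.1837114354496533 dir [-0.1954 -0.9807] -101.26645010930528
box rim FL,NL,NRhinge,FRhinge [[ 0.6809 -0.0073  0.055 ]
 [ 0.4061 -0.0243  0.055 ]
 [ 0.4259 -0.2882  0.055 ]
 [ 0.7013 -0.269   0.055 ]]
divider [[ 0.6466 -0.0142  0.044 ]
 [ 0.657  -0.1684  0.044 ]
 [ 0.6634 -0.2592  0.044 ]]
floor FL? NR [[ 0.4187 -0.1881  0.055 ]]
```

```bash
cat >> h.py <<'E'
def Rt(yaw,tilt,flip=1):
    "yaw (deg) = direction of tool y in world; tilt: fingers point down and toward yaw-90 (right)"
    a,t=np.radians([yaw,tilt]);y=np.array([np.cos(a),np.sin(a),0]);r=np.array([np.sin(a),-np.cos(a),0])
    z=np.array([0,0,-np.cos(t)])+np.sin(t)*r;y=flip*y;return np.c_[np.cross(y,z),y,z]
def st():
    s=telemetry.read_state();print("t %.2f"%s["time_s"],"p",np.array(s["position"]),"F",np.array(s["force"]),"M",np.array(s["moment"]),"open %.3f g %.2f"%(s["opening"],s["grasp_force"]));return s
def plan(pos,Rg,frm=None):
    s=telemetry.read_state();p,R0=(np.array(s["position"]),np.array(s["tcp_rot"])) if frm is None else frm
    d=R0.T@(np.array(pos)-p)/.15;w=R.from_matrix(R0.T@Rg).as_rotvec()/(2*np.pi)
    print("plan",d.round(4),w.round(4));return d,w
yb=4.0;xh=np.array([np.sin(np.radians(yb)),-np.cos(np.radians(yb)),0]);yh=np.array([np.cos(np.radians(yb)),np.sin(np.radians(yb)),0])
C=np.array([.553,-.147,0])
def box(x,y,z): return C+xh*x+yh*y+np.array([0,0,z])
def inbox(p): q=np.array(p)-C;return np.array([q@xh,q@yh,q[2]])
E
python3 - <<'E'
from h import *
s=st();print(s["tcp_rot"])
Rg=Rt(.8,28);g=np.array([.567,.272,.0095]);pre=g-.09*Rg[:,2]
plan(pre,Rg);print(pre)
E
```

```text
t 0.10 p [0.2458 0.5739 0.2217] F [ 0.0931 -0.7701  0.4936] M [0.0223 0.001  0.0345] open 1.002 g 0.00
[[-0.9192  0.3938 -0.001 ]
 [ 0.3938  0.9192 -0.0017]
 [ 0.0003 -0.0019 -1.    ]]
plan [-2.6469 -0.7477  0.8854] [ 0.0445 -0.0688  0.1796]
[0.5664 0.3142 0.089 ]
```

{"op": "carry_out", "data": {
  "deltas": [
    [[-1, -0.28, 0.2, 0.0445, -0.0688, 0.1796, -1], [-1, -0.28, 0.2, 0.0445, -0.0688, 0.1796, -1], [-1, -0.28, 0.2, 0.0445, -0.0688, 0.1796, -1], [-1, -0.28, 0.2, 0.0445, -0.0688, 0.1796, -1], [-1, -0.28, 0.2, 0.0445, -0.0688, 0.1796, -1], [-1, -0.28, 0.2, 0.0445, -0.0688, 0.1796, -1], [-1, -0.28, 0.2, 0.0445, -0.0688, 0.1796, -1], [-1, -0.28, 0.2, 0.0445, -0.0688, 0.1796, -1], [-1, -0.28, 0.2, 0.0445, -0.0688, 0.1796, -1], [-1, -0.28, 0.2, 0.0445, -0.0688, 0.1796, -1]]
  ]
}}

```text
time_s: 0.93
position: [0.3669, 0.4769, 0.192]
tcp_rot: [[-0.007, 1.0, 0.006], [0.882, 0.009, -0.471], [-0.471, 0.002, -0.882]]
force: [0.0, 0.7, 0.4]
opening: 1.001
grasp_force: 0.0
```

Run:
```python
from h import *
s=st();print(s["tcp_rot"],s["joint_positions"])
Rg=Rt(.8,28);g=np.array([.567,.272,.0095]);pre=g-.09*Rg[:,2]
plan(pre,Rg)
```

```text
t 0.93 p [0.3669 0.4769 0.192 ] F [0.0303 0.7228 0.4303] M [ 0.1937  0.039  -0.0346] open 1.001 g 0.00
[[-0.0071  1.      0.0058]
 [ 0.8823  0.0089 -0.4706]
 [-0.4707  0.0018 -0.8823]] [ 50.6596  41.6431  70.2842 -17.6268  90.2726  53.573 ]
plan [-0.6426  1.3188  1.1238] [-0.0001  0.0002 -0.0008]
```

{"op": "carry_out", "data": {
  "deltas": [
    [[-0.5, 1, 0.8, 0, 0, 0, -1], [-0.5, 1, 0.8, 0, 0, 0, -1], [-0.5, 1, 0.8, 0, 0, 0, -1], [-0.5, 1, 0.8, 0, 0, 0, -1], [-0.5, 1, 0.8, 0, 0, 0, -1], [-0.5, 1, 0.8, 0, 0, 0, -1], [-0.6426, 1, 0.9, 0, 0, 0, -1], [-0.6426, 1, 0.9, 0, 0, 0, -1], [-0.6426, 1, 0.9, 0, 0, 0, -1], [-0.6426, 1, 0.9, 0, 0, 0, -1]]
  ]
}}

```text
time_s: 1.77
position: [0.5194, 0.3311, 0.1185]
tcp_rot: [[-0.012, 1.0, 0.007], [0.884, 0.014, -0.468], [-0.468, 0.001, -0.884]]
force: [0.0, 0.7, 0.6]
opening: 1.004
grasp_force: 0.0
```

Run:
```python
from h import *
s=st()
Rg=Rt(.8,28);g=np.array([.567,.272,.0095]);pre=g-.05*Rg[:,2]
plan(pre,Rg);plan(g,Rg)
```

```text
t 1.77 p [0.5194 0.3311 0.1185] F [0.0079 0.6629 0.5731] M [ 0.2225  0.0931 -0.0145] open 1.004 g 0.00
plan [-0.0115  0.3117  0.4956] [ 0.0001 -0.0003 -0.0001]
plan [-0.0122  0.3114  0.8289] [ 0.0001 -0.0003 -0.0001]
```

{"op": "carry_out", "data": {
  "deltas": [
    [[-0.0115, 0.31, 0.3, 0, 0, 0, -1], [-0.0115, 0.3114, 0.5, 0, 0, 0, -1], [-0.0115, 0.3114, 0.62, 0, 0, 0, -1], [-0.0115, 0.3114, 0.74, 0, 0, 0, -1], [-0.0115, 0.3114, 0.81, 0, 0, 0, -1], [-0.0115, 0.3114, 0.829, 0, 0, 0, -1], [-0.0115, 0.3114, 0.829, 0, 0, 0, -1], [-0.0115, 0.3114, 0.829, 0, 0, 0, 1], [-0.0115, 0.3114, 0.829, 0, 0, 0, 1], [-0.0115, 0.3114, 0.829, 0, 0, 0, 1]]
  ]
}}

```text
time_s: 2.6
position: [0.5679, 0.2727, 0.0109]
tcp_rot: [[-0.012, 1.0, 0.01], [0.884, 0.015, -0.467], [-0.467, 0.004, -0.884]]
force: [-0.7, 0.9, -0.2]
opening: 0.849
grasp_force: 0.0
```

{"op": "carry_out", "data": {
  "deltas": [
    [[0, 0, 0, 0, 0, 0, 1], [0, 0, 0, 0, 0, 0, 1], [0, 0, 0, 0, 0, 0, 1], [0, 0, 0, 0, 0, 0, 1], [0, 0, 0, 0, 0, 0, 1], [0, 0, -0.08, 0, 0, 0, 1], [0, 0, -0.2, 0, 0, 0, 1], [0, 0, -0.4, 0, 0, 0, 1], [0, 0, -0.6, 0, 0, 0, 1], [0, 0, -0.6, 0, 0, 0, 1]]
  ]
}}

```text
time_s: 3.43
position: [0.5701, 0.3183, 0.0955]
tcp_rot: [[-0.009, 1.0, 0.018], [0.887, 0.016, -0.462], [-0.462, 0.012, -0.887]]
force: [0.8, -0.2, 0.9]
opening: 0.099
grasp_force: 0.0
```

Run:
```python
from h import *
s=st()
Rg=Rt(4,28)
for p in (box(56-60,0,.11),box(56-60,-45,.15)):plan(p,Rg)
for n in("scene","top"):
    a=capture(n)[:,:,::-1];cv2.imwrite(f"pics/{n}1.png",a)
a=cv2.imread("pics/scene1.png");b=cv2.imread("pics/top1.png")
u,v=w2px("scene",s["position"])[0].astype(int);u2,v2=w2px("top",s["position"])[0].astype(int);print(u,v,u2,v2)
f=lambda a,u,v:cv2.resize(a[max(v-80,0):,max(u-80,0):][:160,:160],(400,400),interpolation=cv2.INTER_CUBIC)
cv2.imwrite("pics/m1.png",np.hstack([f(a,u,v),f(b,u2,v2)]))
```

```text
t 3.43 p [0.5701 0.3183 0.0955] F [ 0.7669 -0.165   0.9295] M [0.2655 0.0052 0.0147] open 0.099 g 0.00
plan [ 20.8083  -1.5849 -10.9839] [-0.0022 -0.0012 -0.0084]
plan [   4.8179 -301.1329   -7.0655] [-0.0022 -0.0012 -0.0084]
427 291 212 252
```

View pics/m1.png

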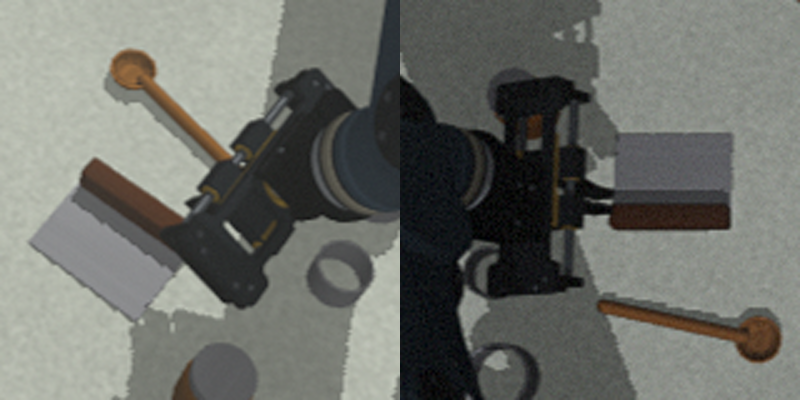

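{"op": "carry_out", "data": {
  "deltas": [
    [[0, 0, 0, 0, 0, 0, -1], [0, 0, 0, 0, 0, 0, -1], [0, 0, 0, 0, 0, 0, -1], [0, 0, 0, 0, 0, 0, -1], [0, 0, 0, 0, 0, 0, -1], [0, 0, 0, 0, 0, 0, -1], [0, 0, 0, 0, 0, 0, -1], [0, 0, 0.1, 0, 0, 0, -1], [0, 0, 0.2, 0, 0, 0, -1], [0, 0, 0.3, 0, 0, 0, -1]]
  ]
}}

```text
time_s: 4.37
position: [0.5671, 0.2925, 0.0492]
tcp_rot: [[-0.012, 1.0, 0.008], [0.884, 0.014, -0.468], [-0.468, 0.002, -0.884]]
force: [-0.2, 0.3, 0.3]
opening: 0.71
grasp_force: 0.0
```

```bash
sed -i 's/xh\*x+yh\*y+/xh*x*.001+yh*y*.001+/' h.py
python3 - <<'E'
from h import *
s=st()
plan([.567,.272,.0095],Rt(.8,28))
E
```

```text
t 4.37 p [0.5671 0.2925 0.0492] F [-0.1775  0.2751  0.3482] M [0.214  0.0829 0.007 ] open 0.710 g 0.00
plan [ 0.0026 -0.0032  0.2977] [ 0.0003 -0.0003 -0.0001]
```

{"op": "carry_out", "data": {
  "deltas": [
    [[0, 0, 0.1, 0, 0, 0, -1], [0, 0, 0.2, 0, 0, 0, -1], [0, 0, 0.28, 0, 0, 0, -1], [0, 0, 0.3, 0, 0, 0, 0.2], [0, 0, 0.3, 0, 0, 0, 1], [0, 0, 0.3, 0, 0, 0, 1], [0, 0, 0.3, 0, 0, 0, 1], [0, 0, 0.3, 0, 0, 0, 1], [0, 0, 0.3, 0, 0, 0, 1], [0, 0, 0.3, 0, 0, 0, 1]]
  ]
}}

```text
time_s: 5.2
position: [0.5674, 0.2718, 0.01]
tcp_rot: [[-0.012, 1.0, 0.008], [0.884, 0.014, -0.468], [-0.468, 0.002, -0.884]]
force: [-0.4, -0.0, -0.9]
opening: 0.554
grasp_force: 0.0
```

{"op": "carry_out", "data": {
  "deltas": [
    [[0, 0, 0, 0, 0, 0, 1], [0, 0, 0, 0, 0, 0, 1], [0, 0, 0, 0, 0, 0, 1], [0, 0, 0, 0, 0, 0, 1], [0, 0, 0, 0, 0, 0, 1], [0, 0, 0, 0, 0, 0, 1], [0, 0, 0, 0, 0, 0, 1], [0, 0, 0, 0, 0, 0, 1], [0, 0, 0, 0, 0, 0, 1], [0, 0, 0, 0, 0, 0, 1]]
  ]
}}

```text
time_s: 6.03
position: [0.5673, 0.2715, 0.0095]
tcp_rot: [[-0.012, 1.0, 0.008], [0.884, 0.014, -0.468], [-0.468, 0.001, -0.884]]
force: [0.9, -0.1, 0.2]
opening: 0.273
grasp_force: 30.0
```

Run:
```python
from h import *
s=st();print(s["tcp_rot"])
Rg=Rt(4,28)
for p in (box(-60,-30,.14),box(-20,-10,.12)):plan(p,Rg)
```

```text
t 6.03 p [0.5673 0.2715 0.0095] F [ 0.8989 -0.0644  0.1999] M [0.2123 0.0073 0.0042] open 0.273 g 30.00
[[-0.0117  0.9999  0.0076]
 [ 0.8836  0.0139 -0.468 ]
 [-0.4681  0.0013 -0.8837]]
plan [-2.5282 -0.3552  0.3544] [-0.004  -0.0002 -0.008 ]
plan [-2.6944 -0.2074  0.5935] [-0.004  -0.0002 -0.008 ]
```

{"op": "carry_out", "data": {
  "deltas": [
    [[-0.05, 0, -0.1, 0, 0, 0, 1], [-0.15, 0, -0.3, 0, 0, 0, 1], [-0.35, -0.03, -0.5, 0, 0, -0.004, 1], [-0.55, -0.06, -0.5, -0.004, 0, -0.008, 1], [-0.75, -0.1, -0.5, -0.004, 0, -0.008, 1], [-0.95, -0.13, -0.5, -0.004, 0, -0.008, 1], [-1, -0.16, -0.4, -0.004, 0, -0.008, 1], [-1, -0.2, -0.2, -0.004, 0, -0.008, 1], [-1, -0.2, -0.15, -0.004, 0, -0.008, 1], [-1, -0.2, -0.15, -0.004, 0, -0.008, 1]]
  ]
}}

```text
time_s: 6.87
position: [0.5366, 0.1476, 0.0985]
tcp_rot: [[-0.063, 0.998, 0.027], [0.881, 0.068, -0.469], [-0.469, -0.006, -0.883]]
force: [-0.4, -0.3, -0.5]
opening: 0.273
grasp_force: 30.0
```

Run:
```python
from h import *
s=st()
Rg=Rt(4,28)
for p in (box(-60,-30,.14),box(-20,-10,.12)):plan(p,Rg)
```

```text
t 6.87 p [0.5366 0.1476 0.0985] F [-0.3808 -0.2647 -0.4789] M [ 0.404   0.1065 -0.0208] open 0.273 g 30.00
plan [-1.513  -0.2271  0.4922] [-0.0009 -0.      0.0002]
plan [-1.6861 -0.0926  0.7343] [-0.0009 -0.      0.0002]
```

{"op": "carry_out", "data": {
  "deltas": [
    [[-0.2, 0, 0, -0.001, 0, 0, 1], [-0.4, -0.04, 0, -0.001, 0, 0, 1], [-0.6, -0.08, 0, -0.001, 0, 0, 1], [-0.8, -0.1, 0, -0.001, 0, 0, 1], [-1, -0.1, 0.05, -0.001, 0, 0, 1], [-1, -0.1, 0.1, -0.001, 0, 0, 1], [-1, -0.1, 0.15, -0.001, 0, 0, 1], [-1, -0.1, 0.2, -0.001, 0, 0, 1], [-1, -0.1, 0.2, -0.001, 0, 0, 1], [-1, -0.1, 0.2, -0.001, 0, 0, 1]]
  ]
}}

```text
time_s: 7.7
position: [0.5337, 0.0026, 0.1423]
tcp_rot: [[-0.064, 0.997, 0.037], [0.881, 0.074, -0.467], [-0.468, 0.003, -0.884]]
force: [-0.3, 0.4, -1.4]
opening: 0.273
grasp_force: 30.0
```

Run:
```python
from h import *
s=st();print(inbox(s["position"]))
Rg=Rt(4,28)
f=box(50,4,.0155)
for b in (.12,.06,0): plan(f-Rg[:,2]*b,Rg);print(inbox(f-Rg[:,2]*b))
a=capture("scene")[:,:,::-1];b=capture("top")[:,:,::-1]
cv2.imwrite("pics/m2.png",np.hstack([cv2.resize(a[60:320,180:440],(400,400)),cv2.resize(b[140:400,250:510],(400,400))]))
```

```text
t 7.70 p [0.5337 0.0026 0.1423] F [-0.2584  0.4386 -1.3901] M [ 0.3184  0.1292 -0.0409] open 0.273 g 30.00
[-0.1506 -0.0089  0.1423]
plan [-0.7853  0.0811  0.5731] [ 0.0007 -0.0003  0.0004]
[-0.0063  0.004   0.1215]
plan [-0.7859  0.0793  0.9731] [ 0.0007 -0.0003  0.0004]
[0.0218 0.004  0.0685]
plan [-0.7865  0.0775  1.3731] [ 0.0007 -0.0003  0.0004]
[0.05   0.004  0.0155]
```

View pics/m2.png

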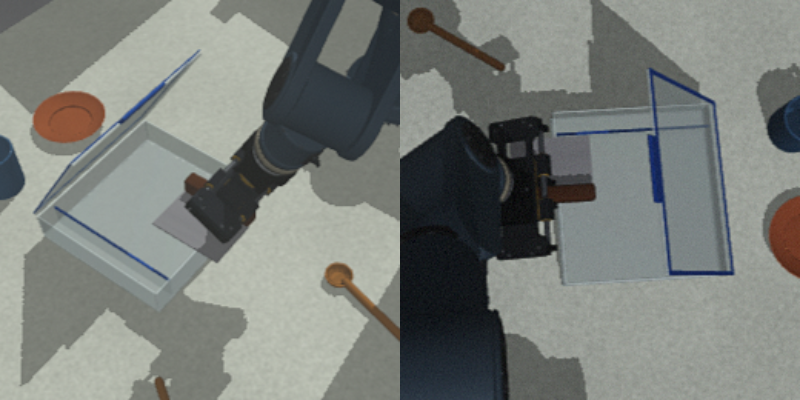

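{"op": "carry_out", "data": {
  "deltas": [
    [[-0.2, 0.02, 0.1, 0, 0, 0, 1], [-0.4, 0.04, 0.2, 0, 0, 0, 1], [-0.6, 0.06, 0.35, 0, 0, 0, 1], [-0.75, 0.075, 0.5, 0.0007, 0, 0.0004, 1], [-0.786, 0.08, 0.6, 0.0007, 0, 0.0004, 1], [-0.786, 0.08, 0.7, 0.0007, 0, 0.0004, 1], [-0.786, 0.08, 0.8, 0.0007, 0, 0.0004, 1], [-0.786, 0.08, 0.9, 0.0007, 0, 0.0004, 1], [-0.786, 0.08, 0.97, 0.0007, 0, 0.0004, 1], [-0.786, 0.08, 0.97, 0.0007, 0, 0.0004, 1]]
  ]
}}

```text
time_s: 8.63
position: [0.5582, -0.1694, 0.0681]
tcp_rot: [[-0.061, 0.998, 0.031], [0.882, 0.068, -0.466], [-0.467, -0.001, -0.884]]
force: [-0.7, -0.2, -1.4]
opening: 0.272
grasp_force: 30.0
```

Run:
```python
from h import *
s=st();print(inbox(s["position"]))
Rg=Rt(4,28)
for b in ((50,4,.0155),(50,4,.0135),(50,4,.0125)): plan(box(*b),Rg)
```

```text
t 8.63 p [ 0.5582 -0.1694  0.0681] F [-0.6628 -0.1728 -1.3832] M [0.3551 0.0611 0.0067] open 0.272 g 30.00
[0.0227 0.0036 0.0681]
plan [0.003  0.0029 0.3954] [-0.0002 -0.0004 -0.0002]
plan [0.0092 0.0029 0.4072] [-0.0002 -0.0004 -0.0002]
plan [0.0124 0.0029 0.4131] [-0.0002 -0.0004 -0.0002]
```

{"op": "carry_out", "data": {
  "deltas": [
    [[0.001, 0.001, 0.08, 0, 0, 0, 1], [0.003, 0.003, 0.16, 0, 0, 0, 1], [0.003, 0.003, 0.24, 0, 0, 0, 1], [0.003, 0.003, 0.3, 0, 0, 0, 1], [0.003, 0.003, 0.34, 0, 0, 0, 1], [0.003, 0.003, 0.37, 0, 0, 0, 1], [0.003, 0.003, 0.39, 0, 0, 0, 1], [0.006, 0.003, 0.4, 0, 0, 0, 1], [0.006, 0.003, 0.4, 0, 0, 0, 1], [0.006, 0.003, 0.4, 0, 0, 0, 1]]
  ]
}}

```text
time_s: 9.47
position: [0.5615, -0.1962, 0.0167]
tcp_rot: [[-0.06, 0.998, 0.034], [0.882, 0.069, -0.467], [-0.468, 0.003, -0.884]]
force: [0.1, 0.7, -1.4]
opening: 0.273
grasp_force: 30.0
```

Run:
```python
from h import *
s=st();print(inbox(s["position"]))
Rg=Rt(4,28)
for b in ((50,4,.0135),(50,10,.014),(56,4,.014)): plan(box(*b),Rg)
```

```text
t 9.47 p [ 0.5615 -0.1962  0.0167] F [ 0.0818  0.7481 -1.4124] M [ 0.3531  0.1135 -0.0411] open 0.273 g 30.00
[0.0497 0.005  0.0167]
plan [ 0.0083 -0.0069  0.0197] [ 0.0003 -0.0002 -0.0003]
plan [0.0068 0.0331 0.0168] [ 0.0003 -0.0002 -0.0003]
plan [-0.0287 -0.0069  0.0355] [ 0.0003 -0.0002 -0.0003]
```

{"op": "carry_out", "data": {
  "deltas": [
    [[0.002, 0, 0.004, 0, 0, 0, 1], [0.004, 0, 0.008, 0, 0, 0, 1], [0.006, 0, 0.012, 0, 0, 0, 1], [0.008, 0, 0.016, 0, 0, 0, 1], [0.008, 0, 0.018, 0, 0, 0, 1], [0.008, 0, 0.018, 0, 0, 0, 1], [0.008, 0, 0.018, 0, 0, 0, 1], [0.008, 0, 0.018, 0, 0, 0, 1], [0.008, 0, 0.018, 0, 0, 0, 1], [0.008, 0, 0.018, 0, 0, 0, 1]]
  ]
}}

```text
time_s: 10.3
position: [0.5615, -0.1966, 0.0136]
tcp_rot: [[-0.06, 0.998, 0.034], [0.882, 0.069, -0.467], [-0.468, 0.003, -0.884]]
force: [-0.9, 0.4, -1.9]
opening: 0.27
grasp_force: 30.0
```

Run:
```python
from h import *
s=st();print(inbox(s["position"]))
Rg=Rt(4,28)
for b in ((50,4,.0135),(50,10,.014),(56,4,.014)): plan(box(*b),Rg)
```

```text
t 10.30 p [ 0.5615 -0.1966  0.0136] F [-0.8606  0.4073 -1.9031] M [ 0.3515  0.0989 -0.0004] open 0.270 g 30.00
[0.0501 0.005  0.0136]
plan [ 0.0009 -0.0069  0.0006] [ 0.0003 -0.0002 -0.0003]
plan [-0.0006  0.0331 -0.0023] [ 0.0003 -0.0002 -0.0003]
plan [-0.036  -0.0069  0.0164] [ 0.0003 -0.0002 -0.0003]
```

{"op": "carry_out", "data": {
  "deltas": [
    [[0, 0.008, 0, 0, 0, 0, 1], [-0.005, 0.016, 0.002, 0, 0, 0, 1], [-0.01, 0.024, 0.005, 0, 0, 0, 1], [-0.015, 0.03, 0.007, 0, 0, 0, 1], [-0.02, 0.034, 0.01, 0, 0, 0, 1], [-0.0236, 0.036, 0.0125, 0, 0, 0, 1], [-0.0236, 0.036, 0.0125, 0, 0, 0, 1], [-0.0236, 0.036, 0.0125, 0, 0, 0, 1], [-0.0236, 0.036, 0.0125, 0, 0, 0, 1], [-0.0236, 0.036, 0.0125, 0, 0, 0, 1]]
  ]
}}

```text
time_s: 11.13
position: [0.5672, -0.2004, 0.0136]
tcp_rot: [[-0.059, 0.998, 0.034], [0.882, 0.068, -0.467], [-0.468, 0.003, -0.884]]
force: [1.0, 0.7, -1.6]
opening: 0.276
grasp_force: 30.0
```

Run:
```python
from h import *
s=st();q=inbox(s["position"]);print(q);print(np.array(s["force"])@np.c_[xh,yh])
Rg=Rt(4,28);q=q*1000
for b in ((1,0,0),(0,1,0),(0,0,-.5)): plan(box(q[0]+b[0],q[1]+b[1],(q[2]+b[2])*.001),Rg)
a=capture("scene")[:,:,::-1];b=capture("top")[:,:,::-1]
cv2.imwrite("pics/m3.png",np.hstack([cv2.resize(a[110:270,190:350],(400,400),interpolation=2),cv2.resize(b[190:340,340:490],(400,400),interpolation=2)]))
```

```text
t 11.13 p [ 0.5672 -0.2004  0.0136] F [ 0.9921  0.7275 -1.581 ] M [ 0.3526  0.0804 -0.0409] open 0.276 g 30.00
[0.0542 0.0104 0.0136]
[-0.6565  1.0404]
plan [-0.0059  0.      0.0031] [ 0.0003 -0.0002 -0.0004]
plan [0.     0.0067 0.    ] [ 0.0003 -0.0002 -0.0004]
plan [ 0.0016 -0.      0.0029] [ 0.0003 -0.0002 -0.0004]
```

View pics/m3.png

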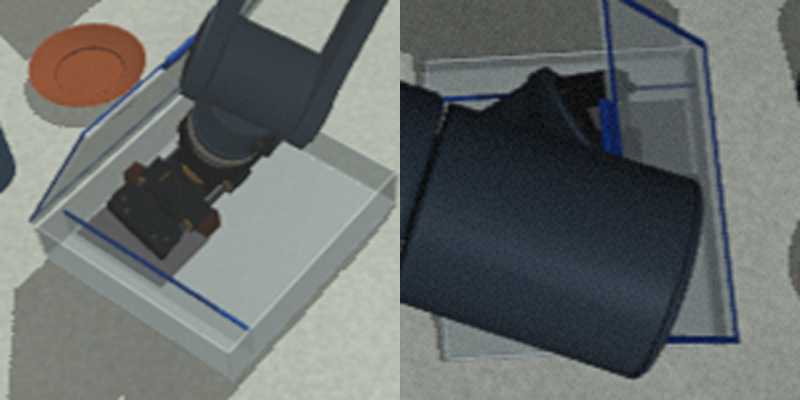

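{"op": "carry_out", "data": {
  "deltas": [
    [[0, 0.003, 0, 0, 0, 0, 1], [0, 0.006, 0, 0, 0, 0, 1], [0, 0.009, 0, 0, 0, 0, 1], [0, 0.01, 0, 0, 0, 0, 1], [0, 0.01, 0, 0, 0, 0, 1], [0, 0.01, 0, 0, 0, 0, 1], [0, 0.01, 0, 0, 0, 0, 1], [0, 0.01, 0, 0, 0, 0, 1], [0, 0.01, 0, 0, 0, 0, 1], [0, 0.01, 0, 0, 0, 0, 1]]
  ]
}}

```text
time_s: 12.07
position: [0.5686, -0.2001, 0.0137]
tcp_rot: [[-0.059, 0.998, 0.034], [0.882, 0.069, -0.467], [-0.468, 0.002, -0.884]]
force: [0.1, -0.1, -1.0]
opening: 0.274
grasp_force: 30.0
```

{"op": "carry_out", "data": {
  "deltas": [
    [[0, 0.001, 0, 0, 0, 0, 1], [0, 0.002, 0, 0, 0, 0, 1], [0, 0.003, 0, 0, 0, 0, 1], [0, 0.004, 0, 0, 0, 0, 1], [0, 0.0045, 0, 0, 0, 0, 1], [0, 0.005, 0, 0, 0, 0, 1], [0, 0.005, 0, 0, 0, 0, 1], [0, 0.005, 0, 0, 0, 0, 1], [0, 0.005, 0, 0, 0, 0, 1], [0, 0.005, 0, 0, 0, 0, 1]]
  ]
}}

```text
time_s: 12.9
position: [0.5694, -0.2001, 0.0137]
tcp_rot: [[-0.06, 0.998, 0.034], [0.882, 0.069, -0.467], [-0.468, 0.002, -0.884]]
force: [-0.2, -0.4, -2.3]
opening: 0.269
grasp_force: 30.0
```

{"op": "carry_out", "data": {
  "deltas": [
    [[0, 0.001, 0, 0, 0, 0, 1], [0, 0.002, 0, 0, 0, 0, 1], [0, 0.003, 0, 0, 0, 0, 1], [0, 0.004, 0, 0, 0, 0, 1], [0, 0.0045, 0, 0, 0, 0, 1], [0, 0.005, 0, 0, 0, 0, 1], [0, 0.005, 0, 0, 0, 0, 1], [0, 0.005, 0, 0, 0, 0, 1], [0, 0.005, 0, 0, 0, 0, 1], [0, 0.005, 0, 0, 0, 0, 1]]
  ]
}}

```text
time_s: 13.73
position: [0.57, -0.2001, 0.0136]
tcp_rot: [[-0.059, 0.998, 0.034], [0.882, 0.069, -0.467], [-0.468, 0.002, -0.884]]
force: [-0.4, -0.3, -1.3]
opening: 0.275
grasp_force: 30.0
```

{"op": "carry_out", "data": {
  "deltas": [
    [[0, 0.001, 0, 0, 0, 0, 1], [0, 0.002, 0, 0, 0, 0, 1], [0, 0.003, 0, 0, 0, 0, 1], [0, 0.004, 0, 0, 0, 0, 1], [0, 0.0045, 0, 0, 0, 0, 1], [0, 0.005, 0, 0, 0, 0, 1], [0, 0.005, 0, 0, 0, 0, 1], [0, 0.005, 0, 0, 0, 0, 1], [0, 0.005, 0, 0, 0, 0, 1], [0, 0.005, 0, 0, 0, 0, 1]]
  ]
}}

```text
time_s: 14.57
position: [0.5701, -0.2001, 0.0136]
tcp_rot: [[-0.06, 0.998, 0.033], [0.882, 0.068, -0.467], [-0.468, 0.001, -0.884]]
force: [-4.4, -1.1, 0.4]
opening: 0.277
grasp_force: 30.0
```

{"op": "carry_out", "data": {
  "deltas": [
    [[-0.002, -0.002, 0.001, 0, 0, 0, 1], [-0.004, -0.003, 0.002, 0, 0, 0, 1], [-0.006, -0.003, 0.003, 0, 0, 0, 1], [-0.008, -0.003, 0.004, 0, 0, 0, 1], [-0.01, -0.003, 0.0053, 0, 0, 0, 1], [-0.0118, -0.003, 0.0063, 0, 0, 0, 1], [-0.0118, -0.003, 0.0063, 0, 0, 0, 1], [-0.0118, -0.003, 0.0063, 0, 0, 0, 1], [-0.0118, -0.003, 0.0063, 0, 0, 0, 1], [-0.0118, -0.003, 0.0063, 0, 0, 0, 1]]
  ]
}}

```text
time_s: 15.4
position: [0.5703, -0.2018, 0.0135]
tcp_rot: [[-0.06, 0.998, 0.034], [0.882, 0.069, -0.467], [-0.468, 0.002, -0.884]]
force: [-3.7, 3.3, 0.3]
opening: 0.273
grasp_force: 30.0
```

{"op": "carry_out", "data": {
  "deltas": [
    [[-0.002, 0, 0.001, 0, 0, 0, 1], [-0.004, 0, 0.002, 0, 0, 0, 1], [-0.005, 0, 0.0027, 0, 0, 0, 1], [-0.006, 0, 0.0032, 0, 0, 0, 1], [-0.006, 0, 0.0032, 0, 0, 0, 1], [-0.006, 0, 0.0032, 0, 0, 0, 1], [-0.006, 0, 0.0032, 0, 0, 0, 1], [-0.006, 0, 0.0032, 0, 0, 0, 1], [-0.006, 0, 0.0032, 0, 0, 0, 1], [-0.006, 0, 0.0032, 0, 0, 0, 1]]
  ]
}}

```text
time_s: 16.23
position: [0.5704, -0.2023, 0.0135]
tcp_rot: [[-0.06, 0.998, 0.034], [0.882, 0.069, -0.466], [-0.467, 0.002, -0.884]]
force: [-5.3, 5.2, 2.1]
opening: 0.273
grasp_force: 30.0
```

{"op": "carry_out", "data": {
  "deltas": [
    [[-0.002, 0, 0.001, 0, 0, 0, 1], [-0.004, -0.002, 0.002, 0, 0, 0, 1], [-0.005, -0.002, 0.0025, 0, 0, 0, 1], [-0.006, -0.002, 0.0028, 0, 0, 0, 1], [-0.006, -0.002, 0.0028, 0, 0, 0, 1], [-0.006, -0.002, 0.0028, 0, 0, 0, 1], [-0.006, -0.002, 0.0028, 0, 0, 0, 1], [-0.006, -0.002, 0.0028, 0, 0, 0, 1], [-0.006, -0.002, 0.0028, 0, 0, 0, 1], [-0.006, -0.002, 0.0028, 0, 0, 0, 1]]
  ]
}}

```text
time_s: 17.07
position: [0.5704, -0.2023, 0.0135]
tcp_rot: [[-0.06, 0.998, 0.035], [0.883, 0.069, -0.465], [-0.466, 0.003, -0.885]]
force: [-4.5, 9.2, 2.7]
opening: 0.272
grasp_force: 30.0
```

{"op": "carry_out", "data": {
  "deltas": [
    [[0.003, 0, 0, 0, 0, 0, 1], [0.006, 0, 0, 0, 0, 0, 1], [0.006, 0, 0, 0, 0, 0, 1], [0.006, 0, 0, 0, 0, 0, 0.4], [0.006, 0, 0, 0, 0, 0, 0.3], [0.006, 0, 0, 0, 0, 0, 0.2], [0.006, 0, 0, 0, 0, 0, 0], [0.006, 0, 0, 0, 0, 0, 0], [0.006, 0, 0, 0, 0, 0, 0], [0.006, 0, 0, 0, 0, 0, 0]]
  ]
}}

```text
time_s: 17.9
position: [0.571, -0.2037, 0.0134]
tcp_rot: [[-0.059, 0.998, 0.035], [0.881, 0.069, -0.467], [-0.469, 0.004, -0.883]]
force: [0.2, 0.2, -0.2]
opening: 0.486
grasp_force: 0.0
```

Run:
```python
from h import *
s=st();print(inbox(s["position"]))
a=capture("scene")[:,:,::-1];b=capture("top")[:,:,::-1]
cv2.imwrite("pics/m4.png",np.hstack([cv2.resize(a[140:220,190:270],(400,400),interpolation=2),cv2.resize(b[200:300,400:500],(400,400),interpolation=2)]))
```

```text
t 17.90 p [ 0.571  -0.2037  0.0134] F [ 0.233   0.1515 -0.1819] M [0.2576 0.0945 0.0411] open 0.486 g 0.00
[0.0578 0.014  0.0134]
```

{"op": "carry_out", "data": {
  "deltas": [
    [[0, 0, -0.05, 0, 0, 0, 0], [0, 0, -0.15, 0, 0, 0, 0], [0, 0, -0.35, 0, 0, 0, 0], [0, 0, -0.55, 0, 0, 0, 0], [0, 0, -0.75, 0, 0, 0, -0.2], [0.1, 0, -0.9, 0, 0, 0, -0.2], [0.4, 0, -0.95, 0, 0, 0, -0.2], [0.6, 0, -0.95, 0, 0, 0, -0.2], [0.8, 0, -1, 0, 0, 0, -0.2], [1, 0, -1, 0, 0, 0, -0.2]]
  ]
}}

```text
time_s: 18.83
position: [0.5566, 0.0011, 0.0766]
tcp_rot: [[-0.059, 0.998, 0.037], [0.882, 0.069, -0.467], [-0.468, 0.005, -0.884]]
force: [-0.1, 0.6, 0.7]
opening: 0.599
grasp_force: 0.0
```

Run:
```python
from h import *
s=st();print(inbox(s["position"]))
# spoon
e0=np.array([.4782,.3341]);d=np.array([-.1954,-.9807]);m=e0+d*.094;g=m+d*.015;print("grip",g)
Rg=Rt(-11.3,0);plan([*g,.12],Rg);Rg=Rt(-11.3,0)
b=capture("top")[:,:,::-1];a=capture("scene")[:,:,::-1]
cv2.imwrite("pics/m4.png",np.hstack([cv2.resize(a[140:220,190:270],(400,400),interpolation=2),cv2.resize(b[200:300,400:500],(400,400),interpolation=2)]))
```

```text
t 18.83 p [0.5566 0.0011 0.0766] F [-0.119   0.6473  0.6709] M [ 0.1604  0.0334 -0.0091] open 0.599 g 0.00
[-0.1475  0.0139  0.0766]
grip [0.4569 0.2272]
plan [ 1.233  -0.5568 -0.9838] [0.0111 0.0769 0.0414]
```

View pics/m4.png

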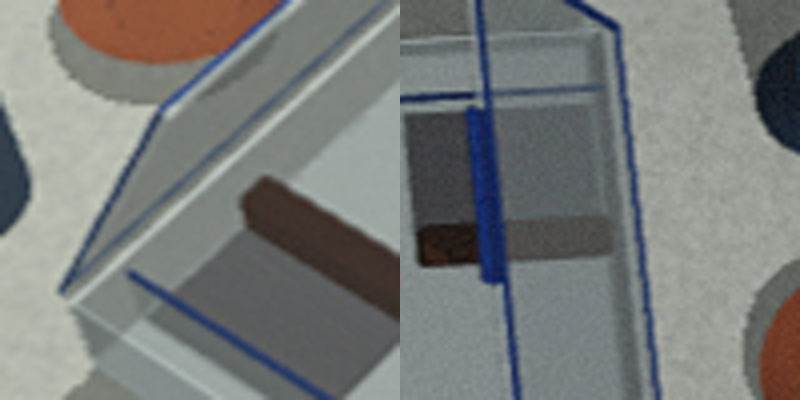

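{"op": "carry_out", "data": {
  "deltas": [
    [[0.1, -0.05, -0.2, 0, 0, 0, -0.2], [0.4, -0.2, -0.5, 0.0044, 0.022, 0.041, -0.2], [0.7, -0.4, -0.7, 0.0044, 0.022, 0.041, -0.2], [1, -0.55, -0.8, 0.0044, 0.022, 0.041, -0.2], [1, -0.55, -0.8, 0.0044, 0.022, 0.041, -0.2], [1, -0.55, -0.7, 0.0044, 0.022, 0.041, -0.2], [1, -0.55, -0.6, 0.0044, 0.022, 0.041, -0.2], [1, -0.55, -0.6, 0.0044, 0.022, 0.041, -0.2], [1, -0.55, -0.6, 0.0044, 0.022, 0.041, -0.2], [1, -0.55, -0.6, 0.0044, 0.022, 0.041, -0.2]]
  ]
}}

```text
time_s: 19.77
position: [0.4628, 0.1672, 0.0854]
tcp_rot: [[0.195, 0.981, 0.017], [0.924, -0.178, -0.34], [-0.33, 0.082, -0.94]]
force: [-0.2, 0.1, 0.3]
opening: 0.601
grasp_force: 0.0
```

Run:
```python
from h import *
s=st()
Rg=Rt(-11.3,20);g=np.array([.457,.2272,.0065]);plan(g-.06*Rg[:,2],Rg);plan(g,Rg)
# scraper check
P=px2w("top",np.array([[5,115],[197,104]])/4+[400,200],.007);[print(inbox(p)) for p in P]
P=px2w("top",np.array([[5,98],[197,88]])/4+[400,200],.044);[print(inbox(p)) for p in P]
P=px2w("top",np.array([[212,217],[212,250]])/4+[400,200],.032);[print("handle end",inbox(p)) for p in P]
```

```text
t 19.77 p [0.4628 0.1672 0.0854] F [-0.1859  0.1121  0.3028] M [0.1689 0.0044 0.001 ] open 0.601 g 0.00
plan [ 0.5406 -0.1191 -0.0406] [ 0.0132 -0.002  -0.0017]
plan [ 0.5355 -0.1522  0.358 ] [ 0.0132 -0.002  -0.0017]
[0.0038 0.0984 0.007 ]
[0.1276 0.0987 0.007 ]
[-0.0018  0.1017  0.044 ]
[0.1186 0.1014 0.044 ]
handle end [0.1226 0.0214 0.032 ]
handle end [0.1204 0.0007 0.032 ]
```

{"op": "carry_out", "data": {
  "deltas": [
    [[0.2, -0.05, -0.05, 0.0132, -0.002, -0.0017, -0.2], [0.4, -0.1, -0.05, 0.0132, -0.002, -0.0017, -0.2], [0.54, -0.12, -0.04, 0.0132, -0.002, -0.0017, -0.2], [0.54, -0.12, -0.04, 0.0132, -0.002, -0.0017, -0.2], [0.54, -0.125, 0.05, 0.0132, -0.002, -0.0017, -0.2], [0.537, -0.135, 0.15, 0.0132, -0.002, -0.0017, -0.2], [0.5355, -0.145, 0.25, 0.0132, -0.002, -0.0017, -0.2], [0.5355, -0.152, 0.33, 0.0132, -0.002, -0.0017, -0.2], [0.5355, -0.152, 0.356, 0.0132, -0.002, -0.0017, -0.2], [0.5355, -0.152, 0.356, 0.0132, -0.002, -0.0017, -0.2]]
  ]
}}

```text
time_s: 20.6
position: [0.456, 0.2264, 0.006]
tcp_rot: [[0.184, 0.98, -0.069], [0.921, -0.197, -0.337], [-0.344, -0.002, -0.939]]
force: [-0.1, -0.2, 0.8]
opening: 0.599
grasp_force: 0.0
```

{"op": "carry_out", "data": {
  "deltas": [
    [[0, 0, 0, 0, 0, 0, 1], [0, 0, 0, 0, 0, 0, 1], [0, 0, 0, 0, 0, 0, 1], [0, 0, 0, 0, 0, 0, 1], [0, 0, 0, 0, 0, 0, 1], [0, 0, 0, 0, 0, 0, 1], [0, 0, 0, 0, 0, 0, 1], [0, 0, 0, 0, 0, 0, 1], [0, 0, 0, 0, 0, 0, 1], [0, 0, 0, 0, 0, 0, 1]]
  ]
}}

```text
time_s: 21.43
position: [0.4562, 0.2279, 0.0063]
tcp_rot: [[0.183, 0.981, -0.067], [0.922, -0.195, -0.336], [-0.342, -0.001, -0.94]]
force: [0.1, 0.9, 2.4]
opening: 0.152
grasp_force: 30.0
```

Run:
```python
from h import *
s=st();print(s["tcp_rot"])
plan(np.array(s["position"])+[0,0,.12],np.array(s["tcp_rot"]))
Rg=Rt(4,20);plan(box(-5,-40,.12),Rg)
```

```text
t 21.43 p [0.4562 0.2279 0.0063] F [0.1018 0.8827 2.3598] M [0.0897 0.0961 0.0109] open 0.152 g 30.00
[[ 0.1829  0.9808 -0.0673]
 [ 0.9216 -0.1949 -0.3358]
 [-0.3425 -0.0006 -0.9395]]
plan [-0.274  -0.0005 -0.7516] [0. 0. 0.]
plan [-2.4804  0.8537  0.0964] [-0.0146  0.0001 -0.0397]
```

{"op": "carry_out", "data": {
  "deltas": [
    [[-0.05, 0, -0.15, 0, 0, 0, 1], [-0.15, 0, -0.4, 0, 0, 0, 1], [-0.3, 0.05, -0.6, -0.005, 0, -0.01, 1], [-0.5, 0.12, -0.6, -0.01, 0, -0.02, 1], [-0.7, 0.2, -0.55, -0.0146, 0, -0.03, 1], [-0.9, 0.28, -0.5, -0.0146, 0, -0.04, 1], [-1, 0.35, -0.45, -0.0146, 0, -0.04, 1], [-1, 0.4, -0.4, -0.0146, 0, -0.04, 1], [-1, 0.4, -0.3, -0.0146, 0, -0.04, 1], [-1, 0.4, -0.3, -0.0146, 0, -0.04, 1]]
  ]
}}

```text
time_s: 22.27
position: [0.4893, 0.0921, 0.0977]
tcp_rot: [[-0.066, 0.998, 0.019], [0.937, 0.069, -0.342], [-0.342, -0.005, -0.94]]
force: [-0.6, -0.2, -0.6]
opening: 0.15
grasp_force: 30.0
```

Run:
```python
from h import *
s=st()
Rg=Rt(4,20);plan(box(-5,-40,.12),Rg);plan(box(-5,-40,.012),Rg)
```

```text
t 22.27 p [0.4893 0.0921 0.0977] F [-0.6035 -0.2273 -0.643 ] M [0.1953 0.0591 0.049 ] open 0.150 g 30.00
plan [-1.5417  0.0462  0.403 ] [-0.0008  0.0001  0.0001]
plan [-1.2952  0.0496  1.0795] [-0.0008  0.0001  0.0001]
```

{"op": "carry_out", "data": {
  "deltas": [
    [[-0.2, 0, 0, 0, 0, 0, 1], [-0.4, 0.01, 0, 0, 0, 0, 1], [-0.6, 0.02, 0.03, 0, 0, 0, 1], [-0.8, 0.03, 0.06, 0, 0, 0, 1], [-1, 0.04, 0.1, 0, 0, 0, 1], [-1, 0.046, 0.18, -0.0008, 0, 0, 1], [-1, 0.046, 0.26, -0.0008, 0, 0, 1], [-1, 0.046, 0.3, -0.0008, 0, 0, 1], [-1, 0.046, 0.3, -0.0008, 0, 0, 1], [-1, 0.046, 0.3, -0.0008, 0, 0, 1]]
  ]
}}

```text
time_s: 23.1
position: [0.5082, -0.0617, 0.1084]
tcp_rot: [[-0.068, 0.997, 0.028], [0.937, 0.074, -0.341], [-0.342, 0.002, -0.94]]
force: [0.4, 0.1, -1.1]
opening: 0.147
grasp_force: 30.0
```

Run:
```python
from h import *
s=st();print(inbox(s["position"]))
Rg=Rt(4,20);plan(box(-5,-40,.08),Rg);plan(box(-5,-40,.012),Rg)
```

```text
t 23.10 p [ 0.5082 -0.0617  0.1084] F [ 0.4134  0.0628 -1.0947] M [ 0.2268  0.0987 -0.0108] open 0.147 g 30.00
[-0.0882 -0.0387  0.1084]
plan [-0.4562 -0.0113  0.3674] [0.0006 0.     0.0005]
plan [-0.3012 -0.0125  0.7934] [0.0006 0.     0.0005]
```

{"op": "carry_out", "data": {
  "deltas": [
    [[-0.15, 0, 0.1, 0, 0, 0, 1], [-0.3, -0.01, 0.22, 0, 0, 0, 1], [-0.42, -0.011, 0.33, 0, 0, 0, 1], [-0.456, -0.011, 0.367, 0, 0, 0, 1], [-0.43, -0.011, 0.45, 0, 0, 0, 1], [-0.39, -0.012, 0.55, 0, 0, 0, 1], [-0.355, -0.012, 0.65, 0, 0, 0, 1], [-0.32, -0.012, 0.74, 0, 0, 0, 1], [-0.3012, -0.0125, 0.79, 0, 0, 0, 1], [-0.3012, -0.0125, 0.7934, 0, 0, 0, 1]]
  ]
}}

```text
time_s: 23.93
position: [0.5126, -0.1443, 0.0113]
tcp_rot: [[-0.069, 0.997, 0.027], [0.937, 0.074, -0.341], [-0.342, 0.002, -0.94]]
force: [-0.3, -0.4, -0.6]
opening: 0.152
grasp_force: 30.0
```

{"op": "carry_out", "data": {
  "deltas": [
    [[0, 0, 0, 0, 0, 0, 1], [0.0015, 0, 0.004, 0, 0, 0, 1], [0.0025, 0, 0.007, 0, 0, 0, 1], [0.0025, 0, 0.007, 0, 0, 0, 1], [0.0025, 0, 0.007, 0, 0, 0, 0.6], [0.0025, 0, 0.007, 0, 0, 0, 0.5], [0.0025, 0, 0.007, 0, 0, 0, 0.4], [0.0025, 0, 0.007, 0, 0, 0, 0.3], [0.0025, 0, 0.007, 0, 0, 0, 0.3], [0.0025, 0, 0.007, 0, 0, 0, 0.3]]
  ]
}}

```text
time_s: 24.77
position: [0.5131, -0.1457, 0.0114]
tcp_rot: [[-0.067, 0.997, 0.029], [0.937, 0.073, -0.341], [-0.342, 0.004, -0.94]]
force: [0.5, 0.5, 0.7]
opening: 0.339
grasp_force: 0.0
```

Run:
```python
from h import *
s=st();print(inbox(s["position"]))
```

```text
t 24.77 p [ 0.5131 -0.1457  0.0114] F [0.5462 0.5047 0.6605] M [0.0826 0.0626 0.0187] open 0.339 g 0.00
[-0.0041 -0.0397  0.0114]
```

{"op": "carry_out", "data": {
  "deltas": [
    [[0, 0, -0.1, 0, 0, 0, 0.3], [0, 0, -0.3, 0, 0, 0, 0.3], [0, 0, -0.5, 0, 0, 0, 0.3], [0, 0, -0.7, 0, 0, 0, 0], [0.2, 0, -0.85, 0, 0, 0, -0.3], [0.4, 0, -1, 0, 0, 0, -0.5], [0.6, 0, -1, 0, 0, 0, -0.7], [0.8, 0, -1, 0, 0, 0, -0.7], [1, 0, -1, 0, 0, 0, -0.7], [1, 0, -1, 0, 0, 0, -0.7]]
  ]
}}

```text
time_s: 25.6
position: [0.4973, 0.0502, 0.0994]
tcp_rot: [[-0.072, 0.997, 0.028], [0.937, 0.077, -0.34], [-0.341, 0.002, -0.94]]
force: [0.3, -0.9, 0.2]
opening: 0.791
grasp_force: 0.0
```

Run:
```python
from h import *
s=st();print(s["joint_positions"])
Rg=Rt(45,0);plan([.509,.4385,.14],Rg)
print(px2w("top",[[172,322],[123,276],[169,281]],.018))
b=capture("top")[:,:,::-1];cv2.imwrite("pics/t5.png",b)
cv2.imwrite("pics/m5.png",cv2.resize(b[180:330,340:490],(600,600),interpolation=2))
```

```text
t 25.60 p [0.4973 0.0502 0.0994] F [ 0.2983 -0.8943  0.2198] M [0.1304 0.0653 0.0145] open 0.791 g 0.00
[  4.9719  34.5083 105.0656 -29.1715  44.3831  22.3241]
plan [ 2.3289  0.2781 -1.1319] [-0.0193  0.0531 -0.1116]
[[0.4079 0.4239 0.018 ]
 [0.5194 0.553  0.018 ]
 [0.5084 0.4379 0.018 ]]
```

View pics/m5.png

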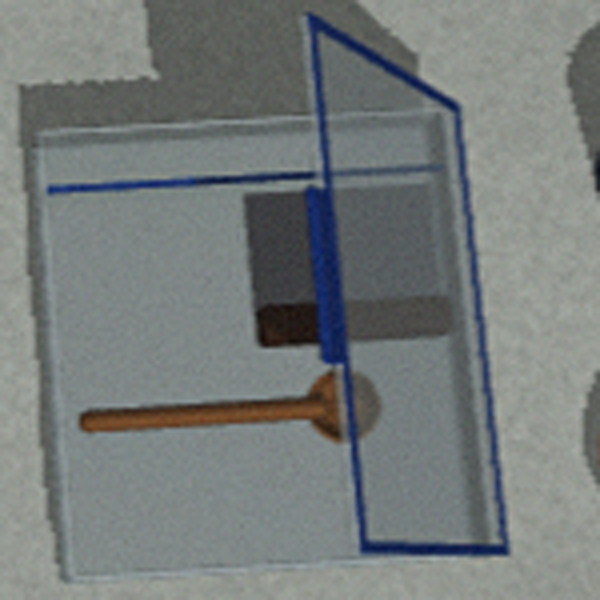

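{"op": "carry_out", "data": {
  "deltas": [
    [[0.2, 0, -0.3, 0, 0, 0, -0.9], [0.4, 0.05, -0.5, 0, 0, 0, -0.9], [0.6, 0.08, -0.6, -0.01, 0.03, -0.05, -0.9], [0.8, 0.1, -0.7, -0.0193, 0.0531, -0.1116, -0.9], [1, 0.12, -0.75, -0.0193, 0.0531, -0.1116, -0.9], [1, 0.12, -0.75, -0.0193, 0.0531, -0.1116, -0.9], [1, 0.12, -0.75, -0.0193, 0.0531, -0.1116, -0.9], [1, 0.12, -0.75, -0.0193, 0.0531, -0.1116, -0.9], [1, 0.12, -0.75, -0.0193, 0.0531, -0.1116, -0.9], [1, 0.12, -0.75, -0.0193, 0.0531, -0.1116, -0.9]]
  ]
}}

```text
time_s: 26.48
position: [0.5042, 0.2243, 0.1556]
tcp_rot: [[-0.702, 0.712, 0.003], [0.712, 0.702, -0.002], [-0.003, 0.0, -1.0]]
force: [0.3, 0.6, -0.2]
opening: 0.947
grasp_force: 0.0
```

Run:
```python
from h import *
s=st();print(s["joint_positions"])
Rg=Rt(45,0);plan([.509,.4385,.08],Rg)
```

```text
t 26.48 p [0.5042 0.2243 0.1556] F [ 0.3375  0.5851 -0.1645] M [-0.0773 -0.0263 -0.0359] open 0.947 g 0.00
[ 12.4559  29.7449  96.5096  -0.1704  53.6285 -32.0594]
plan [0.9957 1.0253 0.5015] [ 0.0001  0.0005 -0.0011]
```

{"op": "carry_out", "data": {
  "deltas": [
    [[0.18, 0.18, 0, 0, 0, 0, -0.9], [0.36, 0.36, 0.05, 0, 0, 0, -0.9], [0.54, 0.54, 0.1, 0, 0, 0, -0.9], [0.72, 0.72, 0.15, 0, 0, 0, -0.9], [0.9, 0.9, 0.2, 0, 0, 0, -0.9], [0.995, 1, 0.3, 0, 0, 0, -0.9], [0.995, 1, 0.4, 0, 0, 0, -0.9], [0.995, 1, 0.5, 0, 0, 0, -0.9], [0.995, 1, 0.5, 0, 0, 0, -0.9], [0.995, 1, 0.5, 0, 0, 0, -0.9]]
  ]
}}

```text
time_s: 27.32
position: [0.5044, 0.437, 0.079]
tcp_rot: [[-0.703, 0.711, 0.0], [0.711, 0.703, -0.004], [-0.003, -0.002, -1.0]]
force: [-0.2, 0.3, -0.5]
opening: 0.949
grasp_force: 0.0
```

Run:
```python
from h import *
s=st()
Rg=Rt(45,0);plan([.509,.4385,.012],Rg)
```

```text
t 27.32 p [0.5044 0.437  0.079 ] F [-0.1625  0.3242 -0.4608] M [-0.0677  0.0395  0.0074] open 0.949 g 0.00
plan [-0.0133  0.0299  0.4468] [-0.0004  0.0004 -0.0008]
```

{"op": "carry_out", "data": {
  "deltas": [
    [[-0.0133, 0.03, 0.05, 0, 0, 0, -0.9], [-0.0133, 0.03, 0.15, 0, 0, 0, -0.9], [-0.0133, 0.03, 0.27, 0, 0, 0, -0.9], [-0.0133, 0.03, 0.38, 0, 0, 0, -0.9], [-0.0133, 0.03, 0.44, 0, 0, 0, -0.9], [-0.0133, 0.03, 0.4468, 0, 0, 0, 0], [-0.0133, 0.03, 0.4468, 0, 0, 0, 1], [-0.0133, 0.03, 0.4468, 0, 0, 0, 1], [-0.0133, 0.03, 0.4468, 0, 0, 0, 1], [-0.0133, 0.03, 0.4468, 0, 0, 0, 1]]
  ]
}}

```text
time_s: 28.15
position: [0.5105, 0.44, 0.0142]
tcp_rot: [[-0.704, 0.71, 0.004], [0.71, 0.704, -0.001], [-0.003, 0.002, -1.0]]
force: [-0.2, -0.3, -0.5]
opening: 0.656
grasp_force: 0.0
```

{"op": "carry_out", "data": {
  "deltas": [
    [[0, 0, 0, 0, 0, 0, 1], [0, 0, 0, 0, 0, 0, 1], [0, 0, 0, 0, 0, 0, 1], [0, 0, 0, 0, 0, 0, 1], [0, 0, 0, 0, 0, 0, 1], [0, 0, 0, 0, 0, 0, 1], [0, 0, 0, 0, 0, 0, 1], [0, 0, 0, 0, 0, 0, 1], [0, 0, 0, 0, 0, 0, 1], [0, 0, 0, 0, 0, 0, 1]]
  ]
}}

```text
time_s: 28.98
position: [0.5102, 0.4398, 0.0138]
tcp_rot: [[-0.704, 0.71, 0.003], [0.71, 0.704, -0.001], [-0.003, 0.002, -1.0]]
force: [-0.4, -1.0, 4.8]
opening: 0.565
grasp_force: 30.0
```

Run:
```python
from h import *
s=st()
Rg=Rt(4,0);plan(box(-78,40,.13),Rg);print(box(-78,40,.13))
```

```text
t 28.98 p [0.5102 0.4398 0.0138] F [-0.4163 -1.0037  4.8304] M [-0.175   0.0864 -0.0858] open 0.565 g 30.00
plan [-2.7616 -2.0091 -0.7695] [0.0004 0.0004 0.1132]
[ 0.5875 -0.0664  0.13  ]
```

{"op": "carry_out", "data": {
  "deltas": [
    [[0, 0, -0.15, 0, 0, 0, 1], [0, 0, -0.4, 0, 0, 0, 1], [-0.1, -0.08, -0.65, 0, 0, 0, 1], [-0.25, -0.2, -0.77, 0, 0, 0.02, 1], [-0.42, -0.3, -0.77, 0, 0, 0.04, 1], [-0.58, -0.42, -0.77, 0, 0, 0.06, 1], [-0.75, -0.55, -0.77, 0, 0, 0.08, 1], [-0.92, -0.67, -0.77, 0, 0, 0.1, 1], [-1, -0.73, -0.77, 0, 0, 0.1132, 1], [-1, -0.73, -0.77, 0, 0, 0.1132, 1]]
  ]
}}

```text
time_s: 29.82
position: [0.5375, 0.2527, 0.1283]
tcp_rot: [[-0.064, 0.998, 0.001], [0.998, 0.064, -0.003], [-0.003, 0.0, -1.0]]
force: [0.1, -0.7, -1.0]
opening: 0.566
grasp_force: 30.0
```

Run:
```python
from h import *
s=st()
Rg=Rt(4,0);plan(box(-78,40,.13),Rg)
```

```text
t 29.82 p [0.5375 0.2527 0.1283] F [ 0.1346 -0.6934 -1.0235] M [-0.0764  0.0088 -0.032 ] open 0.566 g 30.00
plan [-2.1441  0.1964 -0.0043] [ 0.0001  0.0005 -0.0009]
```

{"op": "carry_out", "data": {
  "deltas": [
    [[-0.2, 0.02, 0, 0, 0, 0, 1], [-0.4, 0.04, 0, 0, 0, 0, 1], [-0.6, 0.06, 0, 0, 0, 0, 1], [-0.8, 0.08, 0, 0, 0, 0, 1], [-1, 0.1, 0, 0, 0, 0, 1], [-1, 0.1, 0, 0, 0, 0, 1], [-1, 0.1, 0, 0, 0, 0, 1], [-1, 0.1, 0, 0, 0, 0, 1], [-1, 0.1, 0, 0, 0, 0, 1], [-1, 0.1, 0, 0, 0, 0, 1]]
  ]
}}

```text
time_s: 30.65
position: [0.5623, 0.109, 0.129]
tcp_rot: [[-0.072, 0.997, 0.002], [0.997, 0.072, -0.001], [-0.002, 0.002, -1.0]]
force: [0.1, -0.2, -0.7]
opening: 0.57
grasp_force: 30.0
```

{"op": "carry_out", "data": {
  "deltas": [
    [[-0.2, 0.02, 0, 0, 0, 0, 1], [-0.4, 0.04, 0, 0, 0, 0, 1], [-0.6, 0.06, 0, 0, 0, 0, 1], [-0.8, 0.08, 0, 0, 0, 0, 1], [-1, 0.1, 0, 0, 0, 0, 1], [-1, 0.1, 0, 0, 0, 0, 1], [-1, 0.1, 0, 0, 0, 0, 1], [-1, 0.1, 0, 0, 0, 0, 1], [-1, 0.1, 0, 0, 0, 0, 1], [-1, 0.1, 0, 0, 0, 0, 1]]
  ]
}}

```text
time_s: 31.48
position: [0.5877, -0.0393, 0.1293]
tcp_rot: [[-0.072, 0.997, 0.001], [0.997, 0.072, -0.001], [-0.001, 0.001, -1.0]]
force: [-0.3, 0.1, -0.2]
opening: 0.569
grasp_force: 30.0
```

Run:
```python
from h import *
s=st()
Rg=Rt(4,0);plan(box(-78,40,.0190),Rg)
```

```text
t 31.48 p [ 0.5877 -0.0393  0.1293] F [-0.2606  0.0849 -0.1997] M [-0.0817  0.0556 -0.0313] open 0.569 g 30.00
plan [-0.1789 -0.0158  0.7358] [0.0002 0.0002 0.0004]
```

{"op": "carry_out", "data": {
  "deltas": [
    [[-0.09, -0.01, 0.05, 0, 0, 0, 1], [-0.178, -0.016, 0.15, 0, 0, 0, 1], [-0.178, -0.016, 0.3, 0, 0, 0, 1], [-0.178, -0.016, 0.45, 0, 0, 0, 1], [-0.178, -0.016, 0.58, 0, 0, 0, 1], [-0.178, -0.016, 0.67, 0, 0, 0, 1], [-0.178, -0.016, 0.71, 0, 0, 0, 1], [-0.178, -0.016, 0.73, 0, 0, 0, 1], [-0.178, -0.016, 0.738, 0, 0, 0, 1], [-0.178, -0.016, 0.738, 0, 0, 0, 1]]
  ]
}}

```text
time_s: 32.32
position: [0.5883, -0.0682, 0.0191]
tcp_rot: [[-0.07, 0.998, 0.003], [0.998, 0.07, -0.002], [-0.002, 0.003, -1.0]]
force: [-0.0, 0.7, -1.3]
opening: 0.568
grasp_force: 30.0
```

{"op": "carry_out", "data": {
  "deltas": [
    [[0, 0, 0.003, 0, 0, 0, 1], [0, 0, 0.003, 0, 0, 0, -0.2], [0, 0, 0.003, 0, 0, 0, -0.3], [0, 0, 0.003, 0, 0, 0, -0.4], [0, 0, 0.003, 0, 0, 0, -0.45], [0, 0, 0.003, 0, 0, 0, -0.45], [0, 0, 0.003, 0, 0, 0, -0.45], [0, 0, 0.003, 0, 0, 0, -0.45], [0, 0, 0.003, 0, 0, 0, -0.45], [0, 0, 0.003, 0, 0, 0, -0.45]]
  ]
}}

```text
time_s: 33.15
position: [0.5879, -0.068, 0.0183]
tcp_rot: [[-0.07, 0.998, 0.002], [0.998, 0.07, -0.002], [-0.002, 0.002, -1.0]]
force: [-0.8, -0.5, 0.3]
opening: 0.726
grasp_force: 0.0
```

Released; retract straight up, then left, and take the last look.

{"op": "carry_out", "data": {
  "deltas": [
    [[0, 0, -0.1, 0, 0, 0, -0.45], [0, 0, -0.25, 0, 0, 0, -0.45], [0, 0, -0.45, 0, 0, 0, -0.45], [0, 0, -0.65, 0, 0, 0, -0.45], [0.2, 0, -0.8, 0, 0, 0, -0.45], [0.4, 0, -0.8, 0, 0, 0, -0.45], [0.6, 0, -0.8, 0, 0, 0, -0.45], [0.8, 0, -0.8, 0, 0, 0, -0.45], [1, 0, -0.8, 0, 0, 0, -0.45], [1, 0, -0.8, 0, 0, 0, -0.45]]
  ]
}}

```text
time_s: 33.98
position: [0.5756, 0.0867, 0.138]
tcp_rot: [[-0.074, 0.997, 0.001], [0.997, 0.074, 0.0], [0.0, 0.001, -1.0]]
force: [-0.1, -1.1, -0.6]
opening: 0.725
grasp_force: 0.0
```

{"op": "carry_out", "data": {
  "deltas": [
    [[0.2, 0, 0, 0, 0, 0, -0.45], [0.4, 0, 0, 0, 0, 0, -0.45], [0.6, 0, 0, 0, 0, 0, -0.45], [0.8, 0, 0, 0, 0, 0, -0.45], [1, 0, 0, 0, 0, 0, -0.45], [1, 0, 0, 0, 0, 0, -0.45], [1, 0, 0, 0, 0, 0, -0.45], [1, 0, 0, 0, 0, 0, -0.45], [1, 0, 0, 0, 0, 0, -0.45], [1, 0, 0, 0, 0, 0, -0.45]]
  ]
}}

```text
time_s: 34.82
position: [0.5669, 0.23, 0.1377]
tcp_rot: [[-0.068, 0.998, 0.002], [0.998, 0.068, -0.002], [-0.002, 0.002, -1.0]]
force: [-1.2, 0.1, -0.1]
opening: 0.726
grasp_force: 0.0
```

Run:
```python
from h import *
s=st()
ims=[capture("top")[:,:,::-1].astype(float) for _ in range(8)]
b=np.mean(ims,0).clip(0,255).astype(np.uint8);cv2.imwrite("pics/t6.png",b)
c=cv2.convertScaleAbs(b[205:280,390:470],alpha=1.8)
cv2.imwrite("pics/m6.png",np.hstack([cv2.resize(c,(480,450),interpolation=2),cv2.resize(b[180:330,340:475],(320,450),interpolation=2)[:450]]))
```

```text
t 34.82 p [0.5669 0.23   0.1377] F [-1.2068  0.139  -0.0918] M [-0.1302  0.0972  0.0036] open 0.726 g 0.00
```

View pics/m6.png

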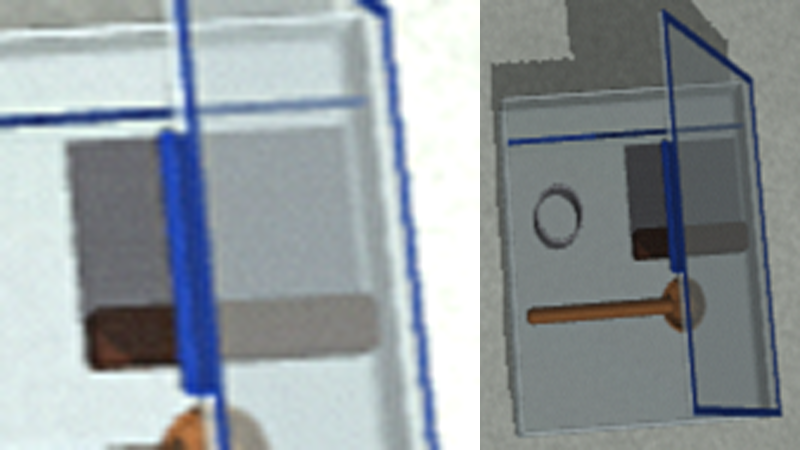

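Run:
```python
from h import *
b=cv2.imread("pics/t6.png").astype(float)
D=[];E=[];W=[]
for u in range(404,415):
    bl=b[:,u,0]-b[:,u,2];v=np.arange(218,232);w=np.clip(bl[218:232]-np.median(bl[205:218])-8,0,None);w[9:]=0
    D.append(inbox(px2w("top",[u,(w*v).sum()/w.sum()],.044)[0])[1])
    g=b[:,u].sum(1);p=g[225:236];hi=g[225:227].mean();lo=g[231:236].mean();h=(hi+lo)/2
    i=np.nonzero(p<h)[0][0];vv=225+i-1+(p[i-1]-h)/(p[i-1]-p[i]);E.append(inbox(px2w("top",[u,vv],.007)[0])[1])
D=np.array(D)*1e3;E=np.array(E)*1e3;print(D,E,(D-1.5-E).mean())
print(b[218:236,408].sum(1))
```

```text
[102.318  102.7066 102.8362 102.9361 102.8571 102.9342 103.0721 102.96
 102.8412 102.6292 102.4892] [105.8884 104.2313 107.4224 100.3957 100.2309 100.2839 100.3132 100.3652
 100.5038 100.4006 100.2259] -0.5619492368417993
[378. 380. 381. 381. 392. 242. 123. 279. 375. 375. 198. 172. 185. 178.
 180. 177. 183. 183.]
```

```bash
python3 -c "
from rig import job
print(job.hand_in())"
```

```text
the job is handed in; nothing more can be done
None
```

I handed the job in at about 35 s of the 72 s allowed. The scraper was pushed until I felt the divider (about 5 N) and then the hinge-side wall (about 9 N), and the last picture put its blade edge about 1 mm from the divider. The spoon and the smallest cutter are inside, the lid is still open though knocked slightly wider, and I saw no contact with the jar, plate or mug; the hand-in returned no verdict.

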